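# Clear the incubator lid and hold it at the set opening

### The arm

A 6-joint arm with a two-finger parallel gripper is mounted at the origin on the work surface. World frame = base frame: x ahead of the robot, y to its left, z up, the work surface at z = 0. Lengths are in m, angles in rad, forces in N, time in s.
With the tool pointing down it reaches from about 0.35 to 0.925 m from the base axis. Payload 6.4 kg.
Tool frame: the origin (TCP) lies at the centre of the arm's flange, where the gripper is bolted on; the fingertips stand 173 mm ahead of it and the grasp point (between the pads) lies arm.tcp_to_grasp ahead of it (arm.tcp_to_grasp is the distance from the TCP to the grasp point, in m); z points along the fingers, x is the direction in which the jaws open and shut, and the axes are right-handed (so a half turn about z gives the same grasp; the last joint's range is limited). The gripper opens to 85 mm and grips with 20 to 120 N. Pads are 22 mm wide; open, the fingers measure 114 mm over their backs; the gripper's body (76 mm by 85 mm) begins 54 mm behind the grasp point. The pads swing forward as they close: fully open they stand 13 mm farther back than shut.
Start: joints at [-1.298, 0.245, 1.558, -0, 1.339, -0.174], TCP at [0.281, -0.586, 0.405] pointing down, gripper open.
Joint ranges: [-3.13, 3.13], [-1.02, 2.26], [0.13, 2.54], [-0.95, 4.09], [0.21, 2.88], [-2.74, 2.74]. Speed limits (rad/s): [2.57, 2.57, 3.14, 3.14, 3.14, 3.14].

### API

Orientations are given as a unit quaternion [x, y, z, w].
In Python, from cell import arm gives the robot as it stands. The module is installed in compiled form; this text tells all that it offers.
- The arm moves only by the tool apply_moves, never from a script. Its argument "plan" is a list that holds one entry, the list of rows, each a list of 5 numbers: the opening, from 0 (shut) to 1 (fully open), then the shift along the tool's x, y, z in units of 30 mm (1.0 is 30 mm), then the turn about the tool's z in units of 8 degrees (1.0 is 8 degrees). A call has exactly 8 rows; each row shifts and turns the commanded pose from where the row before left it, along the tool's axes as they then stand; what a row does not reach is not made up. A row lasts 1/10 s, in which the tool goes at most 50 mm and 8.59 degrees, less where a joint would pass 70% of its speed; a pose out of reach is approached as far as the arm can. A call is refused whole if a number of a shift passes 1 or a number of a turn 1, either way. A call with a gripper value outside its range is refused whole. The fingers move at their own pace and stop on an object; "newtons" is the grip in N (left out, the last holds). Time passes only in rows, so rows that do not move let the fingers close, or fill a call up. It gives the time, the measured TCP pose, the force and the opening at its end, in the units of the state.
- arm.state(): the state, without advancing time (a new reading comes with each control period).
- arm.read_camera(name): name is "scene" or "side" or "wrist"; returns (picture, depth): 400x640x3 uint8, red, green, blue; 400x640 float32, m along the optical axis (not along the pixel's ray), 0 where there is no reading.
- arm.camera_model(name): a dict with "fx", "fy", "cx", "cy" (pixels), "position" and "rotation" of the camera in the world. Camera axes: x right, y down, z forward; pixel columns grow to the right and rows downward; lengths in m; the calibration is good to about 2 mm. A picture is of the moment at which its call begins: read the wrist's pose just before it. camera_model takes no time and is no camera call; for the wrist camera it gives the pose at the moment of the call.
- arm.close_job(): hands the job in, once; it reports no verdict.
The state is a dict: "t": time; "qpos": joint angles; "dq": joint speeds; "joint_efforts": joint torques, N m; "position": TCP position; "eef_rot": TCP orientation; "ft_force": force on the tool from outside, world axes, zero at the start; "wrist_torque": the same for the moment, N m; "opening": finger opening in m.
Only numpy, scipy, OpenCV 4.12 (cv2) and the standard library are available. Lean on these libraries where they do the work, as an engineer would, in place of code of your own. Each camera call takes 0.05 s, during which the arm holds its last target.

### The job

Take the reagent cartridge off the lid of the bench incubator and set it down flat in the steel tray without dropping it, with the lid still shut. Then grip the lid's bar handle, lift the sprung lid until it is level with the pointer arm beside it (the lid's side edge in line with the pointer), and finish while still holding it there by the handle, for it falls shut if let go. Leave the pointer as it is set, and the tube rack, the jar and the dispenser bottle where they stand.

Things in the scene. Friction and masses are not known exactly. Their poses are not given: they have to be found in the camera images.
- incubator: White plastic bench incubator housing, fixed to the worktop, 300 (its x) x 260 (its y) x 100 mm high, open on top under its lid. Origin: centre of its underside on the worktop; its -x side is the front with the display, +x the hinge side at the back. It is moved and turned from run to run.
- lid: Flat grey lid, 285 (its x) x 252 x 16 mm, about 0.45 kg (varies). Origin: on the hinge axis at mid-width of its back edge, 135 mm behind the incubator's centre (+x), 108 mm above the worktop; it extends to its -x. Axes as the incubator's when shut; it opens by a positive turn about its y (pitch: 0 shut, up to 1.3 rad). Top face 116 mm above the worktop when shut. A spring pulls it shut.
- handle (a point): Middle of the lid's steel bar handle (on the bar's axis): round bar 12 mm in diameter, 130 mm long along the lid's y, on two posts 120 mm apart, 42 mm above the lid's top face near its front edge, free underneath. In the frame of lid it is at x = -245, z = +50 mm; it is part of the lid. It takes about 6 N straight up at first, 8 to 15 N at the mark; let go, the lid falls shut.
- pointer (a joint): Angle of the pointer arm, rad, in the same sense as the lid's: 0 = level, grows as its tip rises. It is set differently in each run (0.4 to 0.75) and held by friction. The lid is at the marked opening when its opening angle equals this one.
- pointer_tip (a point): Tip of the pointer arm, a plain steel strip 14 mm high and 6 mm thick outside the right side of the lid. The arm pivots on the lid's hinge axis, 150 mm to the right (-y of incubator) of its middle; the tip is 260 mm from the pivot. The point turns with the arm; its axes are the incubator's when the arm is level.
- cartridge: White plastic reagent cartridge, a block 100 (its x) x 46 (its y) x 30 mm high with five round foil wells on top, 0.12 kg (varies), loose, lying on the lid at first. Origin: centre of its underside; z up.
- tray: Rectangular open steel tray, loose, 0.6 kg, 190 (its x) x 150 (its y) x 22 mm high, walls and floor 5 mm thick. Origin: centre of its underside. To the left of the incubator, nearer or farther (it changes places with the tube rack).
- rack: Black tube rack 90 x 55 mm with six capped tubes, 101 mm high in all, loose; to be left alone. Origin: centre of its underside.
- jar: Small black jar with a white cap, 48 mm in diameter, 85 mm high, to the right of the incubator; to be left alone. Origin: centre of its underside.
- dispenser: Clear pump dispenser bottle with a white pump head, 62 mm in diameter, 183 mm high, far left; to be left alone. Origin: centre of its underside.
There are look-alikes about, which are no part of the job. Of the things shaped like the cartridge, the white one is meant.

How it is judged:
On the way, in this order (a step that is already met when the one before it is completed fails the run):
1. the cartridge lies flat on the tray's floor, let go, the lid still shut (x of cartridge in the frame of tray between -0.075 and 0.075 m and y of cartridge in the frame of tray between -0.062 and 0.062 m and z of cartridge in the frame of tray below 0.009 m and angle between cartridge's own z axis and vertical below 0.12 rad and contact force between cartridge and the fingers below 0.05 N and linear speed of cartridge below 0.03 m/s and angle between lid's own z axis and vertical below 0.06 rad), for 0.2 s.
2. the lid is held by its handle, level with the pointer (angle between the x axis of lid and the x axis of pointer_tip, either way round below 0.07 rad and angular speed of lid below 0.08 rad/s and contact force between the fingers and lid above 2 N and distance between the grasp point and handle below 0.06 m), for 0.3 s.
At the end, for the whole second after the job is handed in: The lid stands within 0.07 rad of the pointer arm and is still, its handle is held by the fingers (contact of at least 2 N, grasp point within 60 mm of the bar's middle), and the cartridge lies flat on the floor of the tray, let go (all of step 2 and x of cartridge in the frame of tray between -0.075 and 0.075 m and y of cartridge in the frame of tray between -0.062 and 0.062 m and z of cartridge in the frame of tray below 0.009 m and angle between cartridge's own z axis and vertical below 0.12 rad and contact force between cartridge and the fingers below 0.05 N and linear speed of cartridge below 0.03 m/s); the arm keeps its last pose, push and grip.
It fails at once if the lid is opened before the cartridge lies in the tray (angle between lid's own z axis and vertical above 0.12 rad and not (x of cartridge in the frame of tray between -0.075 and 0.075 m and y of cartridge in the frame of tray between -0.062 and 0.062 m and z of cartridge in the frame of tray below 0.009 m and angle between cartridge's own z axis and vertical below 0.12 rad)).
It fails at once if the cartridge is dropped (falls freely more than about 25 mm) (contact force between cartridge and anything else below 0.01 N and linear speed of cartridge above 0.7 m/s).
It fails at once if the pointer is moved from its setting (distance of pointer_tip from where it was at the start of the episode above 0.013 m).
It fails at once if the tube rack, jar or dispenser bottle is disturbed (distance of any of rack, jar, dispenser from where it was at the start of the episode above 0.025 m).
It also fails if it takes over 64 s, if anything falls off the work surface, if the arm or the gripper's body presses on something with over 40 N, if the wrist force passes 120 N, or if a joint passes its speed limit or range.

## Working session

There is one attempt and no reset: what is moved stays moved. The work goes in short steps, Python scripts to look and compute and a tool call to move; the robot and the scene stay as the last step left them, time stands still between calls to the robot, and variables do not carry over. Pictures are saved under pics/ and viewed, and the job is handed in when it is done.

Besides the shell and the picture viewer there is one more tool, called after "Call:" as a command line: name --argument value ..., lists and objects as JSON in quotes. apply_moves: Moves the arm, as the interface text tells. Its arguments: {"type":"object","properties":{"plan":{"type":"array","items":{"type":"array","items":{"type":"array","items":{"type":"number"}}}},"newtons":{"type":"number"}},"required":["plan"]}

```bash
mkdir -p pics
python3 - <<'E'
from cell import arm
import cv2,numpy as np
print(arm.state()); print(arm.tcp_to_grasp)
for n in ["scene","side","wrist"]:
    m=arm.camera_model(n); p,d=arm.read_camera(n)
    print(n,m); cv2.imwrite(f"pics/{n}0.png",p[:,:,::-1]); np.savez(f"{n}0.npz",p=p,d=d,**{k:np.array(v) for k,v in m.items()})
E
```

```text
{'t': 0.0, 'qpos': array([-1.29810323e+00,  2.45799928e-01,  1.55902749e+00,  1.16075425e-05,
        1.33867605e+00, -1.74104007e-01]), 'dq': array([ 0.00101651,  0.00137895, -0.00012923,  0.00043783, -0.00022504,
       -0.00067793]), 'joint_efforts': array([-1.41440840e-03, -4.29512393e+01, -3.26125431e+01, -1.60369382e-04,
        5.39268469e-03, -1.49884990e-06]), 'position': array([ 0.28079239, -0.58596621,  0.4035818 ]), 'eef_rot': array([ 8.46190151e-01, -5.32880207e-01, -7.04248915e-04, -6.45647963e-04]), 'ft_force': array([-0.61803368,  1.13635212, -0.09375644]), 'wrist_torque': array([ 0.00630107,  0.00428897, -0.01581184]), 'opening': 0.0855095803289374}
0.1547
scene {'fx': 437.24170680216724, 'fy': 437.24170680216724, 'cx': 319.7739564270435, 'cy': 195.0263416283127, 'position': array([1.63055331, 0.33466214, 0.8205266 ]), 'rotation': array([ 0.52991573,  0.70662468, -0.38236181, -0.27142279])}
side {'fx': 511.5670800500129, 'fy': 511.5670800500129, 'cx': 319.074234285628, 'cy': 201.1498195635, 'position': array([0.02586837, 0.89176809, 1.3870107 ]), 'rotation': array([-0.27606554,  0.89549094, -0.33400556,  0.10160746])}
wrist {'fx': 336.67843118441334, 'fy': 336.67843118441334, 'cx': 313.7120525456971, 'cy': 204.9079371329934, 'position': array([ 0.34542953, -0.55412655,  0.3720979 ]), 'rotation': array([ 0.83754988, -0.52724468, -0.07700097,  0.12080606])}
```

View pics/scene0.png

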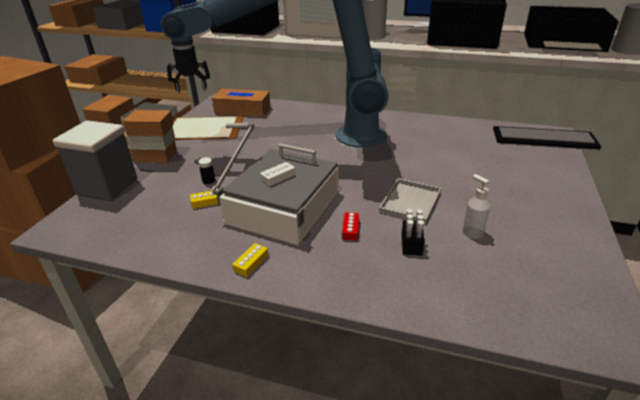

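View pics/side0.png

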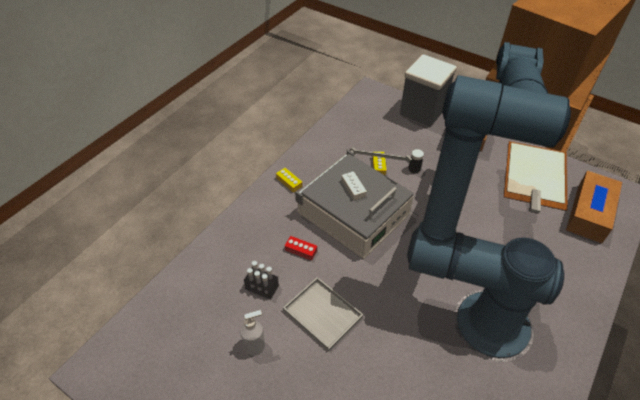

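View pics/wrist0.png

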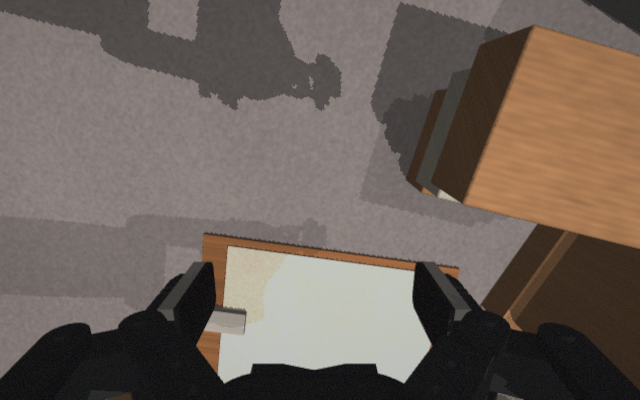

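The scene view shows the white cartridge on the lid at (277,174), the handle at (297,153) and the pointer strip running from (218,188) to (248,127). The tray is at (410,200) and the rack at (413,232). In the side view the cartridge is at (353,185), the handle at (382,203) and the tray at (322,313). Next I'll measure these.

```bash
cat > h.py <<'E'
import numpy as np,cv2
from scipy.spatial.transform import Rotation as R
def load(n):
    z=np.load(n+".npz"); return z
def rays(z,uv):
    uv=np.atleast_2d(uv).astype(float)
    return np.c_[(uv[:,0]-z['cx'])/z['fx'],(uv[:,1]-z['cy'])/z['fy'],np.ones(len(uv))]@R.from_quat(z['rotation']).as_matrix().T
def onplane(z,uv,h):
    r=rays(z,uv); t=(h-z['position'][2])/r[:,2]; return z['position']+r*t[:,None]
def cloud(z):
    d=z['d']; v,u=np.mgrid[0:d.shape[0],0:d.shape[1]]
    r=rays(z,np.c_[u.ravel(),v.ravel()]); P=z['position']+r*d.ravel()[:,None]
    P=P.reshape(d.shape+(3,)); P[d==0]=np.nan; return P
def project(z,P):
    c=(np.atleast_2d(P)-z['position'])@R.from_quat(z['rotation']).as_matrix()
    return np.c_[c[:,0]/c[:,2]*z['fx']+z['cx'],c[:,1]/c[:,2]*z['fy']+z['cy']]
E
python3 - <<'E'
from h import *
for n,(x,y,w,h) in {"side0":(270,130,180,230),"scene0":(170,110,290,150)}.items():
    z=load(n); P=cloud(z); 
    c=z['p'][y:y+h,x:x+w,::-1]; s=min(800/w,600/h); s=int(s)
    cv2.imwrite(f"pics/{n}c.png",cv2.resize(c,None,fx=s,fy=s,interpolation=cv2.INTER_CUBIC)); print(n,s)
    for uv in ([(353,185),(382,203),(322,313),(340,210),(350,151),(300,300),(380,153)] if n=="side0" else [(277,174),(297,153),(410,200),(255,165),(218,188),(300,180),(240,140)]): print(uv,P[uv[1],uv[0]].round(4))
E
```

```text
side0 2
(353, 185) [ 0.5743 -0.1192  0.146 ]
(382, 203) [ 0.4677 -0.1307  0.1139]
(322, 313) [0.4391 0.2623 0.0023]
(340, 210) [ 0.5651 -0.0273  0.1145]
(350, 151) [ 0.6861 -0.2829  0.1117]
(300, 300) [0.5174 0.2665 0.0087]
(380, 153) [ 0.5652 -0.2774  0.1714]
scene0 2
(277, 174) [ 0.6041 -0.1265  0.1439]
(297, 153) [ 0.2145 -0.2082 -0.0019]
(410, 200) [0.4329 0.2584 0.0045]
(255, 165) [ 0.5289 -0.2344  0.1167]
(218, 188) [ 0.6716 -0.293   0.1084]
(300, 180) [ 0.5745 -0.0655  0.1147]
(240, 140) [ 0.1705 -0.4747 -0.0006]
```

View pics/side0c.png

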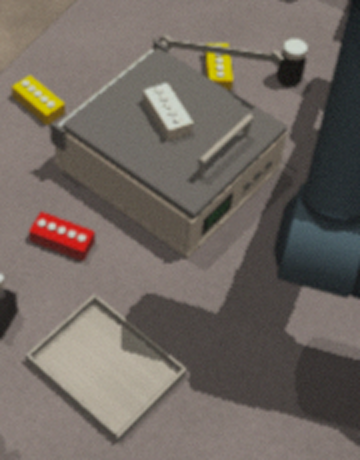

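View pics/scene0c.png

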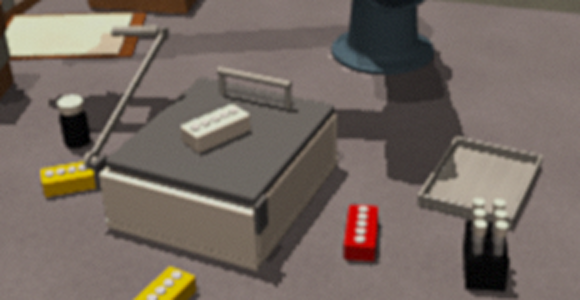

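Run:
```python
from h import *
for n in ["side0","scene0"]:
    z=load(n); P=cloud(z); X,Y,Z=P[...,0],P[...,1],P[...,2]
    hsv=cv2.cvtColor(z['p'],cv2.COLOR_RGB2HSV)
    # lid top
    m=(abs(Z-.116)<.006)&(X>.35)&(X<.85)&(Y>-.35)&(Y<.12)
    k,l,st,_=cv2.connectedComponentsWithStats(m.astype(np.uint8)); i=1+np.argmax(st[1:,4]); q=P[l==i]
    print(n,"lid",cv2.minAreaRect((q[:,:2]*1000).astype(np.float32)),np.median(q[:,2]))
    # cartridge top
    m=(abs(Z-.146)<.007)&(X>.45)&(X<.75)&(Y>-.25)&(Y<.05)
    k,l,st,_=cv2.connectedComponentsWithStats(m.astype(np.uint8)); i=1+np.argmax(st[1:,4]); q=P[l==i]
    print("cart",cv2.minAreaRect((q[:,:2]*1000).astype(np.float32)),np.median(q[:,2]),len(q))
    # handle bar
    m=(abs(Z-.160)<.008)&(X>.35)&(X<.55)&(Y>-.3)&(Y<.05)
    k,l,st,_=cv2.connectedComponentsWithStats(m.astype(np.uint8),connectivity=8)
    for i in range(1,k):
        if st[i,4]>15:
            q=P[l==i]; print("bar",cv2.minAreaRect((q[:,:2]*1000).astype(np.float32)),np.median(q[:,2]),len(q))
    # tray
    m=(Z>.010)&(Z<.03)&(X>.25)&(X<.7)&(Y>.12)&(Y<.45)
    k,l,st,_=cv2.connectedComponentsWithStats(m.astype(np.uint8),connectivity=8)
    for i in range(1,k):
        if st[i,4]>15:
            q=P[l==i]; print("tray",cv2.minAreaRect((q[:,:2]*1000).astype(np.float32)),np.median(q[:,2]),len(q))
```

```text
side0 lid ((563.3960571289062, -135.06488037109375), (297.1978759765625, 298.50054931640625), 82.4475326538086) 0.11388857465510382
cart ((576.2538452148438, -128.8504180908203), (49.86461639404297, 105.13926696777344), 58.2371711730957) 0.14378764321715298 303
bar ((456.6748352050781, -111.40252685546875), (133.04034423828125, 15.041668891906738), 82.44677734375) 0.15942806293964362 129
tray ((623.4783325195312, 131.54017639160156), (99.61973571777344, 22.505298614501953), 0.9050081968307495) 0.024866067097358502 148
tray ((435.8619384765625, 262.6925964355469), (153.87863159179688, 191.85308837890625), 80.33983612060547) 0.018319677075792296 543
tray ((643.1262817382812, 292.5858154296875), (90.10292053222656, 57.115413665771484), 8.832367897033691) 0.015059024146101496 137
scene0 lid ((569.4879150390625, -136.288818359375), (291.89453125, 305.01287841796875), 81.93067169189453) 0.11436741738888595
cart ((583.8547973632812, -133.89682006835938), (49.927669525146484, 99.58799743652344), 57.40040588378906) 0.14440722942894013 297
bar ((463.6003723144531, -114.55651092529297), (129.66046142578125, 16.59571647644043), 82.40708923339844) 0.15890262091452007 142
tray ((440.09625244140625, 259.6495666503906), (150.353759765625, 196.4241485595703), 80.41289520263672) 0.017457787995058094 406
tray ((636.6385498046875, 128.39102172851562), (15.22734260559082, 87.41239166259766), 89.48431396484375) 0.026566454742510126 78
tray ((563.8336791992188, 434.89202880859375), (40.448326110839844, 11.636141777038574), 46.651763916015625) 0.020022646115029574 57
tray ((670.0884399414062, 292.9809875488281), (51.2642936706543, 54.38486862182617), 8.089323043823242) 0.01864960318326636 128
```

Run:
```python
from h import *
yaw=np.deg2rad(-7.6); Rz=R.from_euler('z',yaw).as_matrix()
H=np.array([.460,-.113,.158])-Rz@np.array([-.245,0,.05]); H[2]=.108
print("hinge",H, "jaw/tool R:",R.from_quat([0.84619,-0.53288,-0.0007,-0.00065]).as_matrix().round(3).tolist())
for n in ["side0","scene0"]:
    z=load(n); P=cloud(z); L=(P-H)@Rz
    m=(abs(L[...,1]+.15)<.02)&(L[...,2]>-.02)&(L[...,2]<.25)&(L[...,0]<-.02)&(L[...,0]>-.3)
    q=L[m]; a=np.arctan2(q[:,2],-q[:,0]); print(n,len(q),"y",np.median(q[:,1]),"ang pctl",np.percentile(a,[10,50,90]).round(3), np.hypot(q[:,0],q[:,2]).max())
    c=np.polyfit(-q[:,0],q[:,2],1); print("slope ang",np.arctan(c[0]),c)
    for t in (.3,.4,.5,.6,.7): print(t,project(z,H+Rz@np.array([-.26*np.cos(t),-.15,.26*np.sin(t)])).round(1).tolist())
    r=H+Rz@np.array([0,-.15,0]); print("pivot",project(z,r).round(1))
    # ray to plane y=-.15 for hand-picked tip
```

```text
hinge [ 0.70284781 -0.14540282  0.108     ] jaw/tool R: [[0.432, -0.902, -0.0], [-0.902, -0.432, 0.002], [-0.002, -0.0, -1.0]]
side0 232 y -0.14784314664308862 ang pctl [0.368 0.441 0.485] 0.2666408052951289
slope ang 0.45193064200670036 [ 0.48543843 -0.00244381]
0.3 [[411.9, 168.1]]
0.4 [[410.7, 161.6]]
0.5 [[408.8, 154.8]]
0.6 [[406.2, 147.8]]
0.7 [[403.1, 140.8]]
pivot [[352.3 150.3]]
scene0 282 y -0.15059504154758727 ang pctl [0.402 0.466 0.525] 0.25792616822347314
slope ang 0.45037901563346855 [0.48352261 0.00181547]
0.3 [[256.8, 132.6]]
0.4 [[254.6, 126.9]]
0.5 [[251.9, 121.7]]
0.6 [[248.9, 116.9]]
0.7 [[245.4, 112.7]]
pivot [[215.9 190.1]]
```

Both views put the pointer at about 0.451 rad. I'll raise the arm clear of the pointer tip (z about 0.22) and move over the cartridge.

Call:
apply_moves --plan '[[[1,-0.58,-0.97,-1,0],[1,-0.58,-0.97,-1,0],[1,-0.58,-0.97,-1,0],[1,-0.58,-0.97,-0.5,0],[1,-0.58,-0.97,0,0],[1,-0.58,-0.97,0,0],[1,-0.58,-0.97,0,0],[1,-0.58,-0.97,0,0]]]'

```text
t: 0.95
position: [0.4312, -0.3588, 0.5094]
eef_rot: [0.846, -0.533, -0.0, -0.0]
ft_force: [-0.4, -1.0, -1.0]
opening: 0.0853
```

Call:
apply_moves --plan '[[[1,-0.58,-0.97,0,0],[1,-0.58,-0.97,0,0],[1,-0.58,-0.97,0,0],[1,-0.58,-0.97,0,0],[1,-0.58,-0.97,0,0],[1,-0.58,-0.97,0,0],[1,-0.58,-0.97,0,0],[1,-0.58,-0.97,0,0]]]'

```text
t: 1.75
position: [0.581, -0.1326, 0.5093]
eef_rot: [0.846, -0.533, -0.0, 0.0]
ft_force: [0.7, -0.9, -0.6]
opening: 0.086
```

Call:
apply_moves --plan '[[[1,0,0,0,-1],[1,0,0,0,-1],[1,0,0,0,-1],[1,0,0,0,-1],[1,0,0,0,-1],[1,0,0,0,-1],[1,0,0,0,-1],[1,0,0,0,-1]]]'

```text
t: 2.55
position: [0.5804, -0.1339, 0.5092]
eef_rot: [1.0, -0.001, -0.0, -0.0]
ft_force: [0.2, -0.2, 0.6]
opening: 0.0855
```

Call:
apply_moves --plan '[[[1,0,0,0,-1],[1,0,0,0,-1],[1,0,0,0,-1],[1,0,0,0,-1],[1,0,0,0,-1],[1,0,0,0,-1],[1,0,0,0,-1],[1,0,0,0,-0.3]]]'

```text
t: 3.35
position: [0.5804, -0.134, 0.5092]
eef_rot: [0.874, 0.486, -0.0, -0.0]
ft_force: [0.9, -0.9, -0.1]
opening: 0.0857
```

```bash
cat > snap.py <<'E'
import sys,numpy as np,cv2
from cell import arm
for n in sys.argv[2:]:
    s=arm.state(); m=arm.camera_model(n); p,d=arm.read_camera(n); t=n+sys.argv[1]
    cv2.imwrite(f"pics/{t}.png",p[:,:,::-1]); np.savez(f"{t}.npz",p=p,d=d,**{k:np.array(v) for k,v in m.items()})
print({k:np.round(v,4) for k,v in s.items() if k in("t","position","eef_rot","ft_force","opening","qpos")})
E
python3 snap.py 1 wrist
python3 - <<'E'
from h import *
z=load("wrist1"); P=cloud(z); X,Y,Z=P[...,0],P[...,1],P[...,2]
for nm,h,b in (("cart",.146,(.5,.68,-.22,-.05)),("bar",.160,(.40,.52,-.22,.0))):
    m=(abs(Z-h)<.008)&(X>b[0])&(X<b[1])&(Y>b[2])&(Y<b[3])
    k,l,st,_=cv2.connectedComponentsWithStats(m.astype(np.uint8))
    for i in range(1,k):
        if st[i,4]>50: q=P[l==i]; print(nm,cv2.minAreaRect((q[:,:2]*1000).astype(np.float32)),np.median(q[:,2]),len(q))
E
```

```text
{'t': np.float64(3.35), 'qpos': array([-0.417 ,  0.0516,  1.5837, -0.    ,  1.5071, -1.4326]), 'position': array([ 0.5804, -0.134 ,  0.5092]), 'eef_rot': array([ 8.738e-01,  4.862e-01, -2.000e-04, -3.000e-04]), 'ft_force': array([ 0.8947, -0.9334, -0.1161]), 'opening': np.float64(0.0857)}
cart ((578.6106567382812, -134.03851318359375), (46.03288650512695, 99.40433502197266), 57.39481735229492) 0.14495847529717512 4378
bar ((458.4729309082031, -114.19624328613281), (130.06497192382812, 12.255955696105957), 82.01959991455078) 0.16154167481964585 2240
```

View pics/wrist1.png

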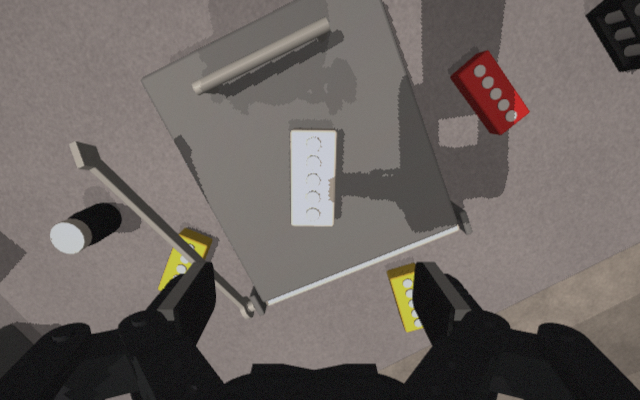

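The wrist view shows the cartridge at (313,178) and the bar at (260,55). The measured sizes, 46x99 mm and 130x12 mm, match the given ones. The cartridge is at (0.5786, -0.1340) and the bar's middle at (0.4585, -0.1142). Descending now.

Call:
apply_moves --plan '[[[1,0,-0.05,1,0],[1,0,0,1,0],[1,0,0,1,0],[1,0,0,1,0],[1,0,0,1,0],[1,0,0,1,0],[1,0,0,0.9,0],[1,0,0,0.4,0]]]'

```text
t: 4.2
position: [0.5782, -0.1327, 0.2874]
eef_rot: [0.875, 0.484, -0.002, -0.002]
ft_force: [-0.6, -0.7, 0.6]
opening: 0.085
```

Call:
apply_moves --plan '[[[0.3,0,0,0,0],[0.3,0,0,0,0],[0.3,0,0,0,0],[0.3,0,0,0,0],[0.3,0,0,0,0],[0.3,0,0,0,0],[0.3,0,0,0,0],[0.3,0,0,0,0]]]' --newtons 35

```text
t: 5.0
position: [0.5799, -0.1335, 0.2928]
eef_rot: [0.875, 0.485, 0.001, 0.001]
ft_force: [-1.6, -0.3, 5.9]
opening: 0.0453
```

Call:
apply_moves --plan '[[[0.3,0,0,0,0],[0.3,0,0,-0.2,0],[0.3,0,0,-0.4,0],[0.3,0,0,-0.7,0],[0.3,0,0,-1,0],[0.3,0,0,-1,0],[0.3,0,0,-1,0],[0.3,0,0,-0.7,0]]]'

```text
t: 5.8
position: [0.5791, -0.133, 0.4438]
eef_rot: [0.875, 0.485, 0.001, 0.001]
ft_force: [1.1, 0.7, -1.4]
opening: 0.0456
```

```bash
python3 snap.py 2 wrist side
python3 - <<'E'
from h import *
z=load("side2"); c=z['p'][130:360,230:460,::-1]; cv2.imwrite("pics/side2c.png",cv2.resize(c,None,fx=2.5,fy=2.5))
E
```

```text
{'t': np.float64(5.85), 'qpos': array([-4.1640e-01,  8.2300e-02,  1.6622e+00,  1.0000e-04,  1.3882e+00,
       -1.4289e+00]), 'position': array([ 0.5797, -0.1332,  0.4475]), 'eef_rot': array([0.8746, 0.4849, 0.0027, 0.0035]), 'ft_force': array([ 1.5720e+00, -2.0000e-04,  2.0214e+00]), 'opening': np.float64(0.0457)}
```

View pics/side2c.png

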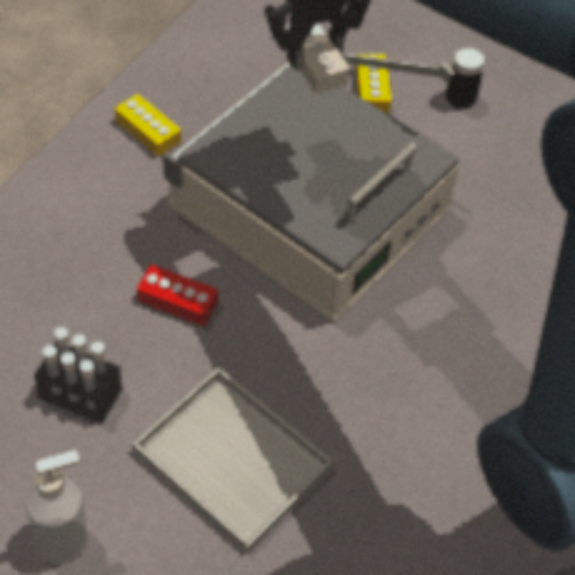

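View pics/wrist2.png

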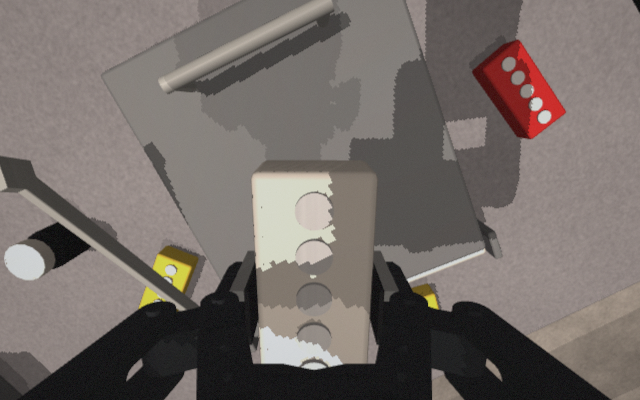

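The cartridge is held squarely between the pads in the wrist view at (315,270), and the lid is still shut. Moving to above the tray.

Call:
apply_moves --plan '[[[0.3,0.25,-0.3,0,0],[0.3,0.5,-0.65,0,0],[0.3,0.6,-0.75,0,0],[0.3,0.6,-0.75,0,0],[0.3,0.6,-0.75,0,0],[0.3,0.6,-0.75,0,0],[0.3,0.6,-0.75,0,0],[0.3,0.6,-0.75,0,0]]]'

```text
t: 6.7
position: [0.5083, 0.0658, 0.4381]
eef_rot: [0.875, 0.485, -0.002, -0.001]
ft_force: [1.2, 0.0, -1.2]
opening: 0.0453
```

Call:
apply_moves --plan '[[[0.3,0.6,-0.75,0,0],[0.3,0.6,-0.75,0,0],[0.3,0.6,-0.75,0,0],[0.3,0.6,-0.75,0,0],[0.3,0.6,-0.75,0,0],[0.3,0.6,-0.75,0,0],[0.3,0.5,-0.65,0,0],[0.3,0.2,-0.35,0,0]]]'

```text
t: 7.5
position: [0.4364, 0.2626, 0.4384]
eef_rot: [0.874, 0.486, -0.002, -0.001]
ft_force: [-0.9, -0.5, -2.4]
opening: 0.0454
```

Call:
apply_moves --plan '[[[0.3,0,0,0,0.6],[0.3,0,0,0,1],[0.3,0,0,0,1],[0.3,0,0,0,1],[0.3,0,0,0,1],[0.3,0,0,0,1],[0.3,0,0,0,1],[0.3,0,0,0,1]]]'

```text
t: 8.3
position: [0.4376, 0.2607, 0.439]
eef_rot: [1.0, -0.027, -0.001, 0.001]
ft_force: [0.3, 0.5, -1.9]
opening: 0.0453
```

Call:
apply_moves --plan '[[[0.3,0,0,0.3,0.6],[0.3,0,0,0.7,0.2],[0.3,0,0,1,0],[0.3,0,0,1,0],[0.3,0,0,0.7,0],[0.3,0,0,0.3,0],[0.3,0,0,0,0],[0.3,0,0,0,0]]]'

```text
t: 9.1
position: [0.4384, 0.261, 0.3214]
eef_rot: [0.997, -0.08, 0.0, -0.0]
ft_force: [1.0, 0.1, -0.7]
opening: 0.0456
```

```bash
python3 snap.py 3 side scene wrist
python3 - <<'E'
from h import *
z=load("side3"); c=z['p'][200:400,200:450,::-1]; cv2.imwrite("pics/side3c.png",cv2.resize(c,None,fx=3,fy=3))
E
```

```text
{'t': np.float64(9.2), 'qpos': array([ 0.3146,  0.0097,  1.9769, -0.    ,  1.1524,  0.4752]), 'position': array([0.4386, 0.2611, 0.3222]), 'eef_rot': array([ 9.968e-01, -8.020e-02,  1.200e-03, -5.000e-04]), 'ft_force': array([-0.344 , -0.3402, -1.6248]), 'opening': np.float64(0.0452)}
```

View pics/side3c.png

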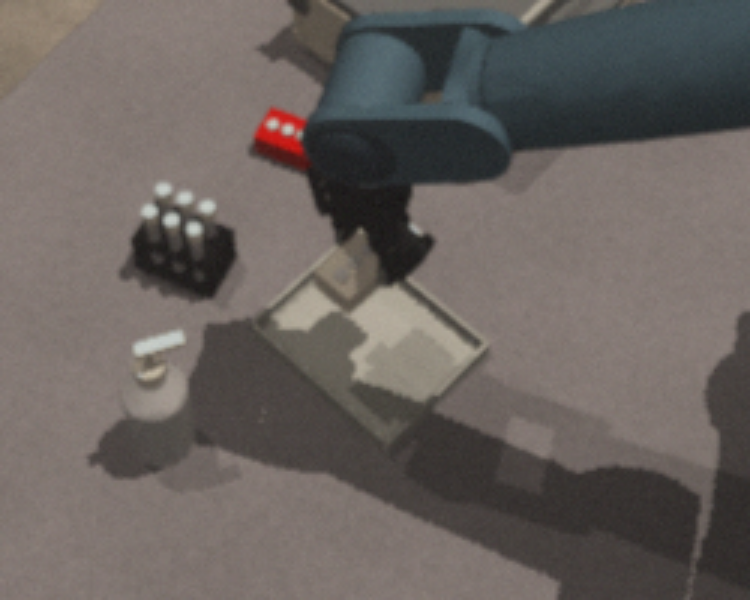

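View pics/wrist3.png

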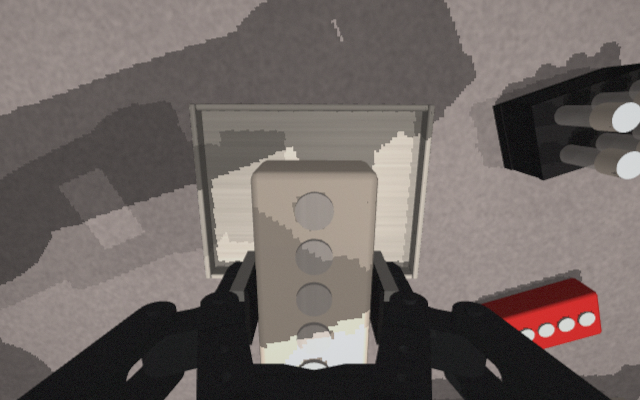

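Call:
apply_moves --plan '[[[0.3,0,0,0.5,0],[0.3,0,0,0.9,0],[0.3,0,0,0.9,0],[0.3,0,0,0.9,0],[0.3,0,0,0.7,0],[0.3,0,0,0.4,0],[0.3,0,0,0.1,0],[0.3,0,0,0,0]]]'

```text
t: 10.05
position: [0.4386, 0.2611, 0.1893]
eef_rot: [0.997, -0.08, 0.0, -0.0]
ft_force: [0.7, 0.1, -1.1]
opening: 0.0456
```

Call:
apply_moves --plan '[[[0.3,0,0,0.05,0],[0.3,0,0,0.05,0],[0.3,0,0,0.05,0],[0.3,0,0,0.05,0],[0.3,0,0,0,0],[0.3,0,0,0,0],[0.3,0,0,0,0],[0.3,0,0,0,0]]]'

```text
t: 10.85
position: [0.4382, 0.261, 0.1828]
eef_rot: [0.997, -0.08, 0.0, -0.0]
ft_force: [0.1, -0.1, -1.7]
opening: 0.0456
```

Call:
apply_moves --plan '[[[0.3,0,0,0.03,0],[0.3,0,0,0.03,0],[0.3,0,0,0,0],[0.3,0,0,0,0],[0.3,0,0,0,0],[0.3,0,0,0,0],[0.3,0,0,0,0],[0.3,0,0,0,0]]]'

```text
t: 11.65
position: [0.4384, 0.2611, 0.1821]
eef_rot: [0.997, -0.08, -0.0, 0.0]
ft_force: [-5.2, -2.9, 11.4]
opening: 0.0453
```

Call:
apply_moves --plan '[[[0.3,0,0,0.03,0],[0.3,0,0,0.03,0],[0.3,0,0,0,0],[0.3,0,0,0,0],[0.3,0,0,0,0],[0.3,0,0,0,0],[0.3,0,0,0,0],[0.3,0,0,0,0]]]'

```text
t: 12.45
position: [0.4387, 0.2613, 0.1821]
eef_rot: [0.997, -0.08, -0.001, 0.001]
ft_force: [-12.2, -6.9, 29.0]
opening: 0.0455
```

The cartridge is on the tray floor, with contact force rising. I'll ease off, release and raise.

Call:
apply_moves --plan '[[[0.3,0,0,-0.06,0],[0.3,0,0,0,0],[0.7,0,0,0,0],[0.9,0,0,0,0],[0.9,0,0,0,0],[0.9,0,0,0,0],[0.9,0,0,0,0],[0.9,0,0,0,0]]]'

```text
t: 13.25
position: [0.4381, 0.261, 0.1808]
eef_rot: [0.997, -0.08, -0.0, 0.0]
ft_force: [-0.8, 1.0, -0.3]
opening: 0.0767
```

Call:
apply_moves --plan '[[[0.9,0,0,-0.2,0],[0.9,0,0,-0.5,0],[0.9,0,0,-1,0],[0.9,0,0,-1,0],[1,0,0,-1,0],[1,0,0,-1,0],[1,0,0,-1,0],[1,0,0,-1,0]]]'

```text
t: 14.05
position: [0.4378, 0.2609, 0.3836]
eef_rot: [0.997, -0.08, 0.0, -0.0]
ft_force: [-0.2, -0.2, -0.6]
opening: 0.0856
```

```bash
python3 snap.py 4 side wrist
python3 - <<'E'
from h import *
z=load("wrist4"); P=cloud(z); X,Y,Z=P[...,0],P[...,1],P[...,2]
m=(Z>.026)&(Z<.06)&(X>.35)&(X<.53)&(Y>.17)&(Y<.35)
k,l,st,_=cv2.connectedComponentsWithStats(m.astype(np.uint8))
for i in range(1,k):
    if st[i,4]>50: q=P[l==i]; print("cart",cv2.minAreaRect((q[:,:2]*1000).astype(np.float32)),np.percentile(q[:,2],[5,50,95]),len(q))
c=np.linalg.lstsq(np.c_[q[:,:2],np.ones(len(q))],q[:,2],rcond=None)[0]; print(c)
E
```

```text
{'t': np.float64(14.1), 'qpos': array([ 0.3148, -0.0719,  1.9249,  0.    ,  1.2784,  0.4752]), 'position': array([0.4392, 0.2614, 0.3895]), 'eef_rot': array([ 0.9968, -0.0801,  0.0047, -0.002 ]), 'ft_force': array([1.8903, 1.4368, 2.8256]), 'opening': np.float64(0.0854)}
cart ((438.23760986328125, 262.2248229980469), (100.24727630615234, 46.05835723876953), 80.72020721435547) [0.03252848 0.03416214 0.03644586] 4559
[ 0.00044054 -0.00426401  0.03516342]
```

View pics/wrist4.png

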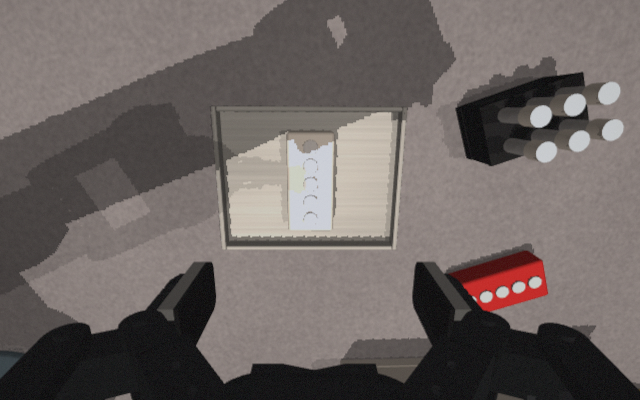

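View pics/side4.png

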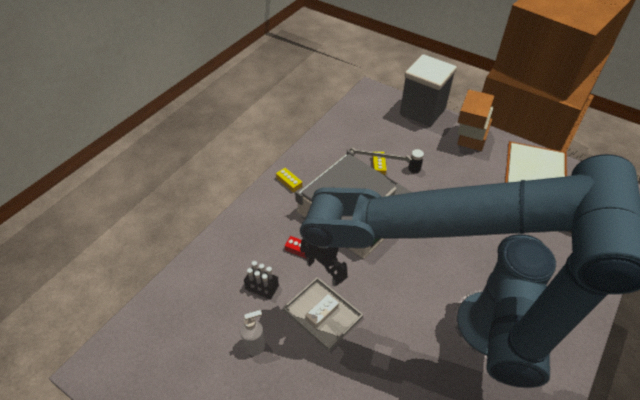

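The cartridge lies flat in the tray at (310,180) in the wrist view. Its top is at z = 0.034 (0.035 expected), centred, and the lid is shut. Going to the handle.

Call:
apply_moves --plan '[[[1,0.2,0.5,0,-0.15],[1,0.2,0.8,0,0],[1,0.2,0.9,0,0],[1,0.2,0.9,0,0],[1,0.2,0.9,0,0],[1,0.2,0.9,0,0],[1,0.2,0.9,0,0],[1,0.2,0.9,0,0]]]'

```text
t: 14.95
position: [0.457, 0.0541, 0.3814]
eef_rot: [0.998, -0.07, -0.0, -0.0]
ft_force: [1.3, -0.1, -0.4]
opening: 0.0854
```

Call:
apply_moves --plan '[[[1,0.2,0.9,0,0],[1,0.2,0.9,0,0],[1,0.2,0.9,0,0],[1,0.2,0.9,0,0],[1,0.2,0.9,0,0],[1,0.05,0.7,0,0],[1,0,0.3,0,0],[1,0,0,0,0]]]'

```text
t: 15.75
position: [0.4653, -0.1131, 0.3815]
eef_rot: [0.998, -0.071, -0.0, -0.0]
ft_force: [-0.5, -0.5, -0.3]
opening: 0.0855
```

```bash
python3 snap.py 5 wrist side
python3 - <<'E'
from h import *
z=load("wrist5"); P=cloud(z); X,Y,Z=P[...,0],P[...,1],P[...,2]
m=(abs(Z-.16)<.01)&(X>.4)&(X<.52)&(Y>-.22)&(Y<-.0)
k,l,st,_=cv2.connectedComponentsWithStats(m.astype(np.uint8))
for i in range(1,k):
    if st[i,4]>50: q=P[l==i]; print("bar",cv2.minAreaRect((q[:,:2]*1000).astype(np.float32)),np.percentile(q[:,2],[5,50,95]),len(q))
E
```

```text
{'t': np.float64(15.8), 'qpos': array([-4.7450e-01, -1.4460e-01,  2.0064e+00,  4.0000e-04,  1.2806e+00,
       -3.3430e-01]), 'position': array([ 0.4654, -0.1124,  0.3815]), 'eef_rot': array([ 9.975e-01, -7.010e-02, -3.000e-04, -4.000e-04]), 'ft_force': array([-0.3212, -0.1614,  0.1014]), 'opening': np.float64(0.0855)}
bar ((458.5379333496094, -114.13721466064453), (130.6399688720703, 11.986751556396484), 82.07926940917969) [0.15846653 0.16173762 0.16324324] 4020
```

View pics/wrist5.png

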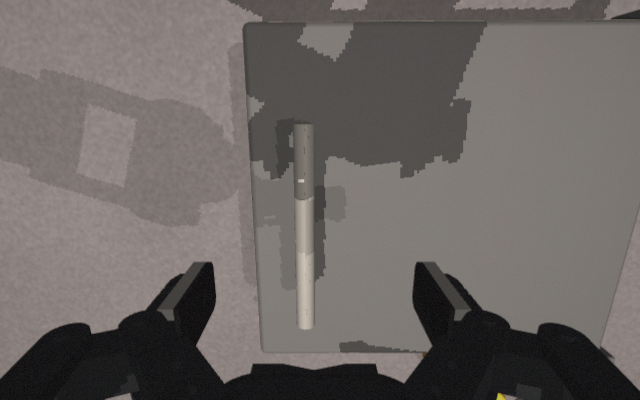

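Call:
apply_moves --plan '[[[1,-0.23,0.06,0.3,0],[1,0,0,0.6,0],[1,0,0,0.6,0],[1,0,0,0.5,0],[1,0,0,0.25,0],[1,0,0,0,0],[1,0,0,0,0],[1,0,0,0,0]]]'

```text
t: 16.65
position: [0.4588, -0.1134, 0.3153]
eef_rot: [0.998, -0.07, 0.001, 0.0]
ft_force: [-0.4, -0.2, -0.5]
opening: 0.0852
```

Call:
apply_moves --plan '[[[0.4,0,0,0,0],[0.2,0,0,0,0],[0,0,0,0,0],[0,0,0,0,0],[0,0,0,0,0],[0,0,0,0,0],[0,0,0,0,0],[0,0,0,0,0]]]' --newtons 60

```text
t: 17.45
position: [0.4589, -0.1135, 0.3147]
eef_rot: [0.998, -0.07, 0.001, 0.0]
ft_force: [5.3, -0.5, -1.8]
opening: 0.0099
```

Call:
apply_moves --plan '[[[0,0,0,0,0],[0,0,0,0,0],[0,0,0,0,0],[0,0,0,0,0],[0,0,0,0,0],[0,0,0,0,0],[0,0,0,0,0],[0,0,0,0,0]]]'

```text
t: 18.25
position: [0.4589, -0.1135, 0.3147]
eef_rot: [0.998, -0.07, 0.001, 0.0]
ft_force: [4.8, -0.4, -1.8]
opening: 0.0101
```

The bar is gripped. Lifting along the arc, 46 mm back and 102 mm up in total, in two halves.

Call:
apply_moves --plan '[[[0,0.05,0,-0.23,0],[0,0.06,0,-0.23,0],[0,0.065,0,-0.225,0],[0,0.065,0,-0.225,0],[0,0.08,0,-0.22,0],[0,0.08,0,-0.22,0],[0,0.09,0,-0.22,0],[0,0.09,0,-0.215,0]]]'

```text
t: 19.05
position: [0.4753, -0.1158, 0.3659]
eef_rot: [0.998, -0.07, -0.001, -0.0]
ft_force: [5.8, -2.8, -10.7]
opening: 0.0101
```

```bash
cat > lid.py <<'E'
import sys
from h import *
t=sys.argv[1]; yaw=np.deg2rad(-8.0); Rz=R.from_euler('z',yaw).as_matrix()
H=np.array([.4585,-.1141,.158])-Rz@np.array([-.245,0,.05])
for n in sys.argv[2:]:
    z=load(n+t); P=cloud(z); L=(P-H)@Rz; x,y,h=L[...,0],L[...,1],L[...,2]
    m=(abs(y)<.12)&(x<-.03)&(x>-.28)&(h>-.01)&(h<.25)
    # lid surface: dominant line through hinge, histogram of angle of (top face offset 8mm)
    r=np.hypot(x,h); a=np.arctan2(h,-x)-np.arcsin(np.clip(.008/r,-1,1))
    q=a[m]; hist,e=np.histogram(q,bins=np.arange(-.1,1.3,.02)); b=e[hist.argmax()]+.01
    s=m&(abs(a-b)<.05); c=np.polyfit(-x[s],h[s],1); res=h[s]-np.polyval(c,-x[s]); k=abs(res)<.004; c=np.polyfit(-x[s][k],h[s][k],1)
    pm=(abs(y+.15)<.014)&(x<-.03)&(x>-.255)&(h>0.01)&(h<.25); cp=np.polyfit(-x[pm],h[pm],1)
    print(n,"lid mode",round(b,3),"fit",np.arctan(c[0]).round(4),c.round(4),k.sum(),"| pointer",np.arctan(cp[0]).round(4),cp.round(4),pm.sum())
E
python3 snap.py 6 side scene wrist; python3 lid.py 6 side scene wrist; python3 lid.py 0 side scene
```

```text
{'t': np.float64(19.15), 'qpos': array([-4.7100e-01, -9.9500e-02,  1.9944e+00, -5.0000e-04,  1.2488e+00,
       -3.3130e-01]), 'position': array([ 0.4754, -0.1158,  0.3665]), 'eef_rot': array([ 9.976e-01, -6.970e-02, -1.100e-03, -2.000e-04]), 'ft_force': array([  4.8684,  -1.5991, -10.2844]), 'opening': np.float64(0.0098)}
side lid mode 0.19 fit 0.2026 [0.2054 0.0068] 2477 | pointer 0.4285 [0.4568 0.0009] 83
scene lid mode 0.21 fit 0.2108 [0.214  0.0079] 3750 | pointer 0.4487 [0.4815 0.0032] 265
side lid mode -0.01 fit -0.0083 [-0.0083  0.0072] 2559 | pointer 0.4473 [ 4.798e-01 -3.000e-04] 217
scene lid mode -0.01 fit -0.0037 [-0.0037  0.007 ] 2524 | pointer 0.4492 [0.4821 0.0032] 266Traceback (most recent call last):
  File "lid.py", line 12, in <module>
    pm=(abs(y+.15)<.014)&(x<-.03)&(x>-.255)&(h>0.01)&(h<.25); cp=np.polyfit(-x[pm],h[pm],1)
                                                                 ~~~~~~~~~~^^^^^^^^^^^^^^^^
    raise TypeError("expected non-empty vector for x")
TypeError: expected non-empty vector for x
```

View pics/scene6.png

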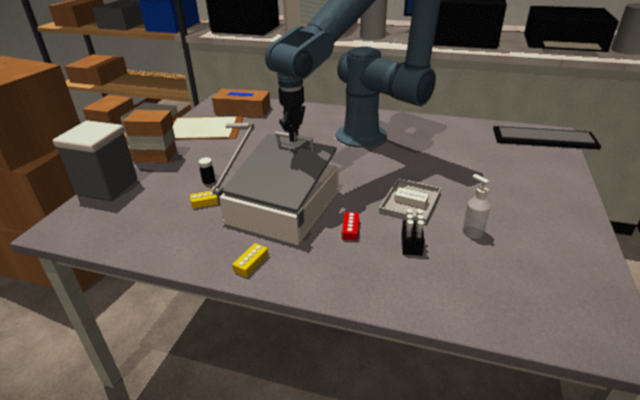

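The scene view shows the lid at about 0.21 rad, gripped at (292,135), with the pointer still at 0.449 rad. Continuing with the second half.

Call:
apply_moves --plan '[[[0,0.1,0,-0.21,0],[0,0.1,0,-0.21,0],[0,0.115,0,-0.205,0],[0,0.115,0,-0.205,0],[0,0.125,0,-0.2,0],[0,0.125,0,-0.2,0],[0,0.135,0,-0.19,0],[0,0.14,0,-0.19,0]]]'

```text
t: 20.0
position: [0.5039, -0.1197, 0.4167]
eef_rot: [0.998, -0.07, -0.002, -0.0]
ft_force: [-7.4, 0.9, -5.3]
opening: 0.0096
```

Call:
apply_moves --plan '[[[0,0,0,0,0],[0,0,0,0,0],[0,0,0,0,0],[0,0,0,0,0],[0,0,0,0,0],[0,0,0,0,0],[0,0,0,0,0],[0,0,0,0,0]]]'

```text
t: 20.8
position: [0.5039, -0.1197, 0.4168]
eef_rot: [0.998, -0.07, -0.001, -0.0]
ft_force: [-7.6, 0.9, -4.6]
opening: 0.0097
```

```bash
python3 snap.py 7 side scene; python3 lid.py 7 side scene
python3 - <<'E'
from h import *
z=load("scene7"); c=z['p'][100:260,170:450,::-1]; cv2.imwrite("pics/scene7c.png",cv2.resize(c,None,fx=2.8,fy=2.8))
E
```

```text
{'t': np.float64(20.85), 'qpos': array([-4.5230e-01, -7.8500e-02,  1.8798e+00, -7.0000e-04,  1.3430e+00,
       -3.1270e-01]), 'position': array([ 0.5039, -0.1197,  0.4168]), 'eef_rot': array([ 9.976e-01, -6.970e-02, -1.400e-03, -2.000e-04]), 'ft_force': array([-6.9053,  1.3895, -5.6283]), 'opening': np.float64(0.0097)}
side lid mode 0.43 fit 0.4321 [0.4612 0.0074] 2082 | pointer 0.4449 [0.4767 0.0009] 100
scene lid mode 0.43 fit 0.4384 [0.4688 0.0088] 4187 | pointer 0.446 [0.4781 0.0037] 266
```

View pics/scene7c.png

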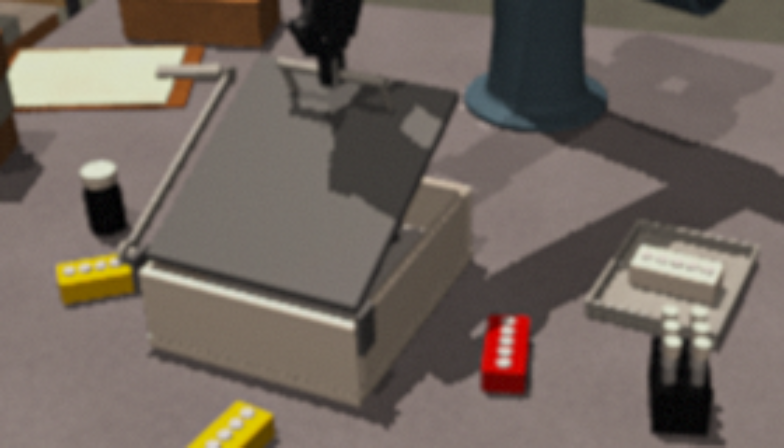

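The lid measures 0.432 and 0.438 rad and the pointer 0.445 to 0.449. Both are steady, the grip is firm and the cartridge is still in the tray, so I'm handing in.

Run:
```python
from cell import arm
print(arm.close_job())
```

```text
the job is handed in; nothing more can be done
None
```

I moved the white cartridge from the lid to the steel tray with the lid shut. Then I gripped the bar handle, lifted the lid level with the pointer, and handed in while still holding it at about 20.9 s; no verdict was reported.

- **Cartridge:** just after release its top was at 34 mm, against 35 mm expected. It was level to within about 0.005 rad and centred in the tray. In the last pictures it is still there.
- **Lid and pointer:** the two fixed cameras put the lid at 0.432 and 0.438 rad and the pointer at 0.445 and 0.446 rad. That is a gap of about 0.01 rad, within the 0.07 allowed. The pointer has not moved from the 0.447–0.452 measured at the start, within measuring error.
- **Grip:** 60 N was commanded on the bar, and the tool position stayed steady to 0.1 mm over the 0.8 s hold. The fingers read 9.7 mm open on the 12 mm bar. I took this as sensor bias, since they also read about 0.6 mm low on the cartridge.
- **Rack, jar and dispenser:** they look undisturbed in the pictures, but I did not measure them.
- **Other checks:** the force pressing the cartridge onto the tray floor reached 29 N for a moment, before I eased off and released. The final check from the wrist camera was not available, because the pointer was out of its view.

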